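# Lock the tube rack into its clamping dock

## Task

Push the tube rack fully home against the two stops of its dock. Then, holding the forked extension bar and touching the lever with nothing but that bar, throw the lever of the toggle clamp over its dead point so that the clamp locks down on the rack. Finally lay the bar back in both saddles of its cradle, let go, and leave the other things on the bench where they stand.

Things in the scene. Friction and masses are not known exactly. Their poses are not given: they have to be found in the camera images.
- dock: Fixed aluminium plate 235 x 170 x 30 mm (x -125 to +110) with a toggle clamp. Origin at bench level. Its +x points away from the robot (yaw within 0.3) and is the push direction. Rack rides on it (top z 30) between rails with inner faces at y +-69, 16 high. Clamp cheeks, 38 wide over all, at x 37 to 87, rise to z 123.
- stops (a point): Midway between the near faces of the two stops, at dock x +15, z 50 mm. The stops stand at y +-48 mm, 30 mm wide, and rise to z 70 mm.
- rack: Loose grey tube rack, 0.25 to 0.5 kg, 60 (x) x 130 (y) mm, body 55 tall, white-capped tubes (to 84 tall) either side of a bare bridge 44 wide. Origin: centre of its underside, front face 30 mm before it. Starts 35 to 60 mm short of home; home is dock x -15, z 30 mm. Push its plain front low, about 30 mm above its underside; a few newtons slide it.
- lever (a joint): Lever angle: 0 open (leaning 0.8 rad from upright towards dock -x), 0.8 upright, 1.15 dead point, 1.5 locked (its limit, leaning 0.7 away). Before the dead point a spring drives it back to 0, beyond it on to 1.5. A level push 65 mm above the pivot takes about 9 N at most. Clamp arm and foot come down on the rack as it turns.
- lever_handle: The lever: round bar 130 mm long, 14 mm thick, its outer part a grey grip 18 mm thick. Origin on the pivot, at dock x +60, y 0, z 115 mm; pivot axis is the dock's y. At lever angle 0 its axes are parallel to the dock's.
- lever_tip (a point): Centre of the lever's free end, 130 mm from the pivot; at lever angle 0 it is 93 mm before (dock -x) and 91 mm above the pivot.
- clamp_foot: Round rubber foot, 24 mm wide, sprung, under the end of the clamp arm; origin on the arm's axis. Open, it hangs clear above the rack and below z 155 mm; locked, it presses with several newtons on the middle of the rack's bridge.
- ext_bar: Loose steel bar, 0.28 kg, 200 mm long, shaft 16 wide, 18 tall. Origin: mid-length, on its underside; x along it to the forked end. Fork head 42 wide, x 66 to 100; two prongs leave a gap 26 wide, open above, below and ahead, its bottom at x 76: the lever fits in. Starts in the cradle, fork away from the robot; grip it across the shaft near the middle, between the saddles.
- cradle: Fixed grey plastic cradle, base 150 x 70 x 6 mm, origin at bench level under its centre, x along the bar. Two saddles at x +-42 mm, each 12 mm long, carry the bar's underside at z 40 mm; their side walls, inner faces at y +-15 mm, rise to z 53 mm.
- beaker: Bystander, origin under its centre: clear plastic beaker, 68 mm wide, 90 mm tall, beside the dock.
- reagent_bottle: Bystander, origin under its centre: amber bottle, 60 mm wide, 130 mm tall, standing by the dock.
- tip_box: Bystander, origin under its centre: white box with a clear lid, 120 x 80 x 62 mm, near the dock.
- dish_stack: Bystander, origin under its centre: stack of three round clear dishes, 91 mm wide, 41 mm tall, beside the cradle.
- specimen_jar: Bystander, origin under its centre: clear jar, 64 mm wide, 75 mm tall, beside the cradle.
There are look-alikes about, which are no part of the job. Several things have the shape of the ext_bar; the one meant has the colours described above.

How it is judged:
By the outcome, as a careful person would: the job done as asked, in the order asked, and still so for the second after the job is handed in, with the robot touching nothing.
It also fails if it takes over 64 s, if anything falls off the work surface, if the arm or the gripper's body presses on something with over 40 N, if the wrist force passes 120 N, or if a joint passes its speed limit or range.

## Robot

A 6-joint arm with a two-finger parallel gripper is mounted at the origin on the work surface. World frame = base frame: x ahead of the robot, y to its left, z up, the work surface at z = 0. Lengths are in m, angles in rad, forces in N, time in s.
With the tool pointing down it reaches from about 0.25 to 0.725 m from the base axis. Payload 4 kg.
Tool frame: the origin (TCP) lies midway between the tips of the shut fingers; the grasp point (between the pads) lies bot.pinch_z behind it (bot.pinch_z is the distance from the TCP to the grasp point, in m); z points along the fingers, y is the direction in which the jaws open and shut (so a half turn about z gives the same grasp; the last joint's range is limited). The gripper opens to 85 mm and grips with 20 to 120 N. Pads are 22 mm wide; open, the fingers measure 114 mm over their backs; the gripper's body (76 mm by 85 mm) begins 54 mm behind the grasp point. The pads swing forward as they close: fully open they stand 13 mm farther back than shut.
Start: joints at [-1.308, 0.241, 0.005, 1.335, 0, 1.571], TCP at [0.13, -0.483, 0.231] pointing down, gripper open.
Joint ranges: [-2.72, 2.72], [-1.05, 1.87], [-1.09, 1.28], [-1.99, 2.15], [-1.42, 1.44], [-3.14, 3.14]. Speed limits (rad/s): [2.79, 2.79, 3.14, 3.14, 3.14, 3.14].

## Interface

Orientations are given as a unit quaternion [x, y, z, w].
In Python, from workcell import bot gives the robot as it stands. The module is installed in compiled form; this text tells all that it offers.
- The arm moves only by the tool move_arm, never from a script. Its argument "series" is a list that holds one entry, the list of rows, each a list of 7 numbers: the shift along the world's x, y, z in cm, then the turn, a rotation vector about the world's x, y, z in degrees, then the opening, from 0 (shut) to 1 (fully open). A call has exactly 5 rows; each row shifts and turns the pose as measured when the row begins; what a row does not reach is not made up. A row lasts 1/10 s, in which the tool goes at most 50 mm and 8.59 degrees, less where a joint would pass 70% of its speed; a pose out of reach is approached as far as the arm can. A call with a gripper value outside its range is refused whole. The fingers move at their own pace and stop on an object; the grip force is fixed at half the most. Time passes only in rows, so rows that do not move let the fingers close, or fill a call up. It gives the time, the measured TCP pose, the force and the opening at its end, in the units of the state.
- bot.get_obs(): the state, without advancing time (a new reading comes with each control period).
- bot.camera(name): name is "scene" or "top" or "wrist"; returns (picture, depth): 400x640x3 uint8, red, green, blue; 400x640 float32, m along the optical axis (not along the pixel's ray), 0 where there is no reading.
- bot.camera_info(name): a dict with "vfov" (degrees; the focal length in pixels is half the picture's height over the tangent of half this angle, whatever the lens; pixels are square), "cx", "cy" (the principal point, pixels), "cam_to_world" (4x4, takes a point from camera to world coordinates); the wrist camera has in their place "tool_from_camera" (4x4, takes a point from camera to tool coordinates, whose origin is the TCP and whose axes are the flange's). Camera axes: x right, y down, z forward; pixel columns grow to the right and rows downward; lengths in m; the calibration is good to about 2 mm. A picture is of the moment at which its call begins: read the wrist's pose just before it. camera_info takes no time and is no camera call.
- bot.job_done(): hands the job in, once; it reports no verdict.
Trained networks look in the newest picture that a camera, given by its name, has taken for a name from the list of things; names that differ only in an ending like _2 or _b are one class to them, and where a whole thing is asked for, a point or a joint stands for the part that bears it (a point fixed in the world has none). Each returns a list of dicts, best first, with "confidence" (0 to 1); they miss things now and then, are a little off and sometimes report something else, mostly with a low value. They report only what shows in the picture. A call takes as long as a camera call. They do not tell look-alikes from the thing itself.
- bot.find_in(camera, target): "at" ([x, y, z] in m, in world coordinates, good to about 4 mm: the middle of the surface that is visible of it).
The state is a dict: "clock": time; "joint_pos": joint angles; "joint_vel": joint speeds; "tau": joint torques, N m; "eef_pos": TCP position; "tool_rot": TCP orientation; "ft_force": force on the tool from outside, world axes, zero at the start; "ft_torque": the same for the moment, N m; "grip_width": finger opening in m.
Only numpy, scipy, OpenCV 4.12 (cv2) and the standard library are available. Lean on these libraries where they do the work, as an engineer would, in place of code of your own. Each camera call takes 0.05 s, during which the arm holds its last target.

## Working session

There is one attempt and no reset: what is moved stays moved. The work goes in short steps, Python scripts to look and compute and a tool call to move; the robot and the scene stay as the last step left them, time stands still between calls to the robot, and variables do not carry over. Pictures are saved under pics/ and viewed, and the job is handed in when it is done.

Besides the shell and the picture viewer there is one more tool, called after ">>>" as name(argument=value, ...), one argument or row to a line, values as JSON. move_arm: Moves the arm, as the interface text tells. Its arguments: {"type":"object","properties":{"series":{"type":"array","items":{"type":"array","items":{"type":"array","items":{"type":"number"}}}}},"required":["series"]}

```bash
mkdir -p pics; cat > h.py <<'E'
import numpy as np, cv2
from workcell import bot
from scipy.spatial.transform import Rotation as R
def info(name):
    i=bot.camera_info(name); f=200/np.tan(np.radians(i['vfov'])/2); 
    return i,f
def cloud(name,d,T=None):
    i,f=info(name)
    if T is None: T=np.array(i['cam_to_world'])
    v,u=np.mgrid[0:400,0:640]
    P=np.stack([(u-i['cx'])/f*d,(v-i['cy'])/f*d,d,np.ones_like(d)],-1)
    return (P@T.T)[...,:3]
def wristT(o):
    T=np.eye(4);T[:3,:3]=R.from_quat(o['tool_rot']).as_matrix();T[:3,3]=o['eef_pos']
    return T@np.array(bot.camera_info('wrist')['tool_from_camera'])
def save(n,im): cv2.imwrite('pics/'+n,cv2.cvtColor(im,cv2.COLOR_RGB2BGR))
E
python3 - <<'E'
from h import *
np.set_printoptions(precision=4,suppress=True)
o=bot.get_obs();print(o,bot.pinch_z)
for c in ['scene','top']:
    im,d=bot.camera(c);save(c+'0.png',im);np.save(c+'0.npy',d);np.save(c+'0im.npy',im)
    i,f=info(c);print(c,f,i)
    for t in ['dock','stops','rack','lever','lever_handle','lever_tip','clamp_foot','ext_bar','cradle']:
        print(t,[(np.round(r['at'],3).tolist(),round(r['confidence'],2)) for r in bot.find_in(c,t)])
print(bot.get_obs()['clock'])
E
```

```text
{'clock': 0.0, 'joint_pos': array([-1.308 ,  0.2414,  0.0037,  1.3352,  0.    ,  1.5708]), 'joint_vel': array([ 0.0005,  0.0022,  0.0015, -0.0018, -0.    ,  0.0014]), 'tau': array([  0.0004, -37.2317,  25.2409,   0.0168,   0.    ,   0.    ]), 'eef_pos': array([ 0.1297, -0.4822,  0.2304]), 'tool_rot': array([ 0.9914,  0.131 , -0.0001, -0.0011]), 'ft_force': array([ 1.0742, -0.4671, -0.1743]), 'ft_torque': array([-0.0088,  0.0083, -0.035 ]), 'grip_width': 0.08539452395973345} 0.0187
scene 387.14940306529127 {'vfov': 54.64142982870528, 'cx': 311.48586810897325, 'cy': 195.03749988061884, 'cam_to_world': array([[ 0.5949,  0.5837, -0.5526,  1.0933],
       [ 0.8036, -0.447 ,  0.3929, -0.4197],
       [-0.0177, -0.6778, -0.735 ,  0.8452],
       [ 0.    ,  0.    ,  0.    ,  1.    ]])}
dock [([0.701, 0.136, 0.027], 0.6)]
stops [([0.696, 0.135, 0.028], 0.76), ([0.611, 0.12, 0.085], 0.4)]
rack [([0.615, 0.122, 0.086], 0.77)]
lever [([0.679, 0.15, 0.158], 0.92), ([0.434, 0.333, 0.05], 0.39)]
lever_handle [([0.672, 0.146, 0.159], 0.9)]
lever_tip [([0.676, 0.15, 0.156], 0.74)]
clamp_foot [([0.644
[... 221 characters left out ...]
: 308.9873939173606, 'cy': 189.77900342696432, 'cam_to_world': array([[-0.0246, -0.9983,  0.0533,  0.5022],
       [-0.9997,  0.0244, -0.0042, -0.057 ],
       [ 0.0029, -0.0534, -0.9986,  1.3674],
       [ 0.    ,  0.    ,  0.    ,  1.    ]])}
dock [([0.669, 0.148, 0.028], 0.9), ([0.416, -0.396, 0.04], 0.51)]
stops [([0.671, 0.139, 0.031], 0.88), ([0.67, 0.158, 0.162], 0.54)]
rack [([0.595, 0.145, 0.084], 0.77)]
lever [([0.671, 0.151, 0.159], 0.75)]
lever_handle [([0.668, 0.152, 0.16], 0.5)]
lever_tip [([0.672, 0.155, 0.161], 0.56)]
clamp_foot []
ext_bar [([0.36, -0.004, 0.018], 0.92), ([0.507, -0.268, 0.062], 0.7), ([0.494, -0.137, 0.076], 0.43)]
cradle [([0.482, -0.261, 0.007], 0.84)]
1.0
```

View pics/scene0.png

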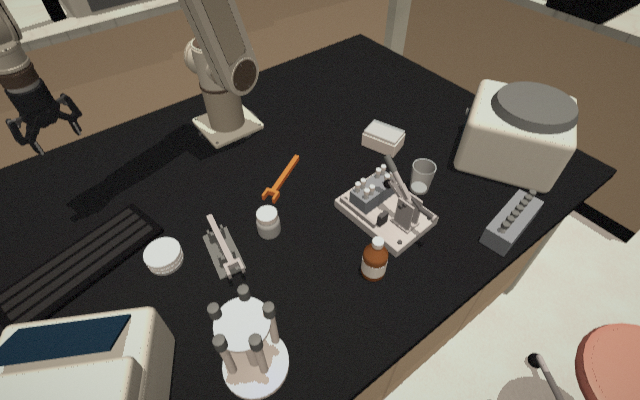

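View pics/top0.png

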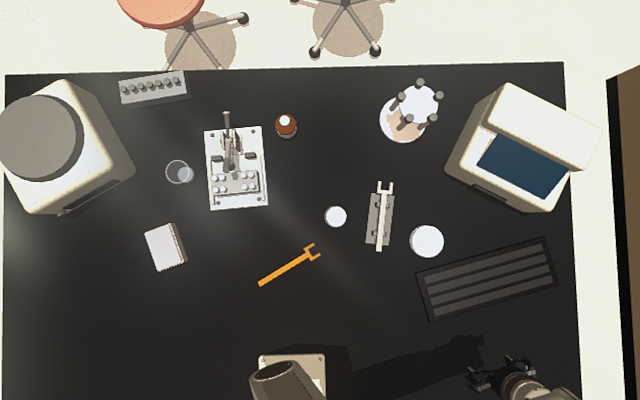

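The scene view shows the dock at about (385,210), the steel bar in its cradle at (225,245) and an orange look-alike bar at (282,178). I'll zoom in on the dock and cradle and measure them.

```bash
python3 - <<'E'
from h import *
np.set_printoptions(precision=4,suppress=True)
t=np.load('top0im.npy');s=np.load('scene0im.npy')
a=cv2.resize(t[100:220,195:305],None,fx=4,fy=4,interpolation=cv2.INTER_CUBIC)
b=cv2.resize(s[140:260,325:445],None,fx=4,fy=4,interpolation=cv2.INTER_CUBIC)[:480,:360+0]
b=cv2.resize(s[145:265,330:440],None,fx=3.3,fy=4*1,interpolation=cv2.INTER_CUBIC)
save('dock0.png',np.hstack([a[:480],b[:480,:355]]))
a=cv2.resize(t[170:260,350:410],None,fx=5,fy=5,interpolation=cv2.INTER_CUBIC)
b=cv2.resize(s[205:295,195:255],None,fx=5,fy=5,interpolation=cv2.INTER_CUBIC)
save('crad0.png',np.hstack([a,b]))
d=np.load('top0.npy');P=cloud('top',d)
# dock plate top: z~0.03
for nm,c,lo,hi,ctr in [('plate',P,0.022,0.038,(0.68,0.145))]:
    for cam in ['top','scene']:
        P=cloud(cam,np.load(cam+'0.npy'))
        m=(P[...,2]>lo)&(P[...,2]<hi)&(abs(P[...,0]-ctr[0])<.16)&(abs(P[...,1]-ctr[1])<.13)
        im=(t if cam=='top' else s); m&=im.min(-1)>90
        q=P[m]; print(cam,len(q),cv2.minAreaRect((q[:,:2]*1000).astype(np.float32)),np.median(q[:,2]))
E
```

```text
top 2509 ((646.7349853515625, 125.0078125), (234.52764892578125, 225.34718322753906), 3.9768364429473877) 0.03096389788804399
scene 1864 ((642.9683227539062, 167.7960968017578), (236.1882781982422, 215.40672302246094), 4.406452178955078) 0.030874973522936944
```

View pics/dock0.png

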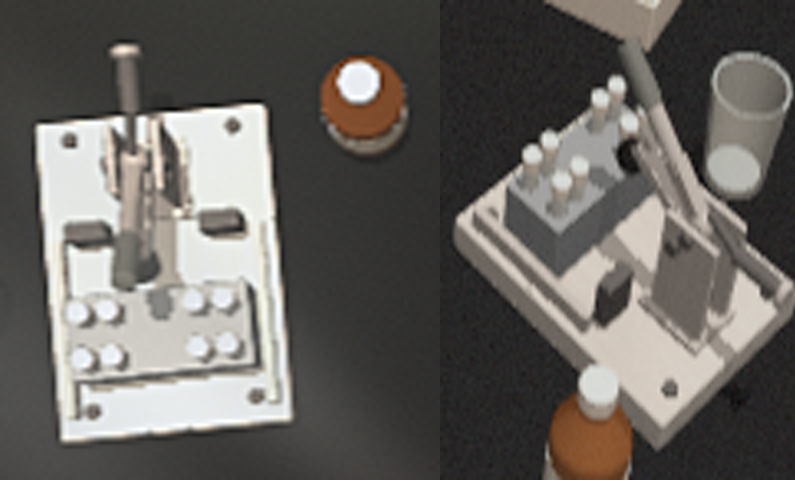

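View pics/crad0.png

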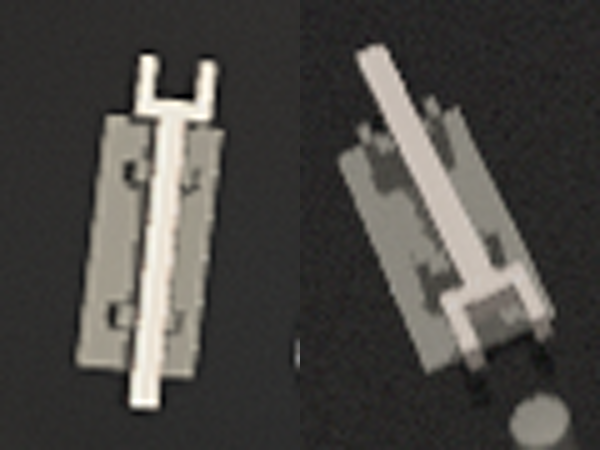

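```bash
python3 - <<'E'
from h import *
np.set_printoptions(precision=3,suppress=True)
P=cloud('top',np.load('top0.npy'))
for x,y in [(125,50),(128,80),(130,110),(132,140),(132,165),(130,200),(128,240),(125,272),(147,265),(160,230),(160,160),(95,310),(160,300),(240,300),(85,232),(222,220)]:
    print((x,y),P[100+y//4,195+x//4])
P=cloud('scene',np.load('scene0.npy'));print()
for x,y in [(630,50),(650,90),(670,140),(690,190),(630,155),(655,160),(770,290),(740,260),(725,240)]:
    print((x,y),P[145+y//4,330+int((x-440)/3.3)])
E
```

```text
(125, 50) [0.787 0.159 0.128]
(128, 80) [0.766 0.158 0.122]
(130, 110) [0.746 0.158 0.123]
(132, 140) [0.723 0.155 0.127]
(132, 165) [0.707 0.155 0.129]
(130, 200) [0.678 0.153 0.156]
(128, 240) [0.648 0.148 0.187]
(125, 272) [0.625 0.148 0.209]
(147, 265) [0.638 0.148 0.13 ]
(160, 230) [0.675 0.152 0.032]
(160, 160) [0.71  0.137 0.121]
(95, 310) [0.61  0.186 0.115]
(160, 300) [0.617 0.144 0.086]
(240, 300) [0.616 0.088 0.087]
(85, 232) [0.669 0.2   0.07 ]
(222, 220) [0.674 0.102 0.076]

(630, 50) [0.626 0.141 0.21 ]
(650, 90) [0.646 0.147 0.188]
(670, 140) [0.672 0.146 0.164]
(690, 190) [0.695 0.149 0.139]
(630, 155) [0.639 0.143 0.128]
(655, 160) [0.662 0.147 0.137]
(770, 290) [0.78  0.15  0.122]
(740, 260) [0.749 0.15  0.118]
(725, 240) [0.735 0.15  0.125]
```

```bash
python3 - <<'E'
from h import *
np.set_printoptions(precision=4,suppress=True)
def rect(cam,x,y,lo,hi,bright,rx,ry,bmax=256):
    P=cloud(cam,np.load(cam+'0.npy'));im=np.load(cam+'0im.npy')
    m=(P[...,2]>lo)&(P[...,2]<hi)&(im.min(-1)>bright)&(im.max(-1)<bmax)&(abs(P[...,0]-x)<rx)&(abs(P[...,1]-y)<ry)
    m=m.astype(np.uint8);n,l,st,_=cv2.connectedComponentsWithStats(m)
    k=1+np.argmax(st[1:,4]);q=P[l==k][:,:2]*1000
    c,s,a=cv2.minAreaRect(q.astype(np.float32)); print(cam,len(q),np.array(c),np.array(s),a, np.median(P[l==k][:,2]))
print('plate')
for c in ['top','scene']: rect(c,.66,.145,.02,.05,90,.16,.11)
print('bar')
for c in ['top','scene']: rect(c,.5,-.27,.045,.075,110,.14,.06)
print('cradle')
for c in ['top','scene']: rect(c,.48,-.27,.002,.012,60,.1,.07)
print('rack top')
for c in ['top','scene']: rect(c,.6,.145,.078,.092,40,.06,.09)
for n in ['tip_box','beaker','reagent_bottle','dish_stack','specimen_jar']: pass
E
```

```text
plate
top 2787 [644.8458 152.5897] [234.5226 170.11  ] 4.045631408691406 0.0313537931070933
scene 2107 [645.7451 134.4479] [236.1822 149.1909] 4.639168739318848 0.031161978231168397
bar
top 398 [ 493.6256 -265.8545] [ 42.5862 198.5315] 81.36663055419922 0.05809943869276046
scene 451 [ 492.2715 -272.5046] [ 42.0977 201.1286] 82.15493774414062 0.05888660216366526
cradle
top 418 [ 487.0241 -248.974 ] [ 30.2797 150.8239] 81.87175750732422 0.00642543712302257
scene 386 [ 477.8849 -292.1971] [ 31.8255 155.0883] 81.2392349243164 0.0066931213410890145
rack top
top 756 [597.4108 148.2055] [ 60.3186 130.7969] 4.739376544952393 0.08601551209896807
scene 498 [597.1271 140.8282] [ 61.292  129.8614] 5.110830307006836 0.08581384942534487
```

>>> move_arm(
  series=[
    [[2.5,4.2,1,0,0,-3,0],[2.5,4.2,1,0,0,-3,0],[2.5,4.2,1,0,0,-3,0],[2.5,4.2,1,0,0,-2,0],[2.5,4.2,0,0,0,0,0]],
  ],
)

```text
clock: 1.5
eef_pos: [0.2545, -0.2725, 0.2704]
tool_rot: [1.0, 0.025, 0.001, -0.0]
ft_force: [2.0, -0.9, 0.7]
grip_width: 0.0121
```

>>> move_arm(
  series=[
    [[2.5,4.2,0,0,0,0,0],[2.5,4.2,0,0,0,0,0],[2.5,4.2,0,0,0,0,0],[2.5,4.2,0,0,0,0,0],[2.5,4.2,0,0,0,0,0]],
  ],
)

```text
clock: 2.0
eef_pos: [0.3814, -0.0563, 0.2729]
tool_rot: [1.0, 0.023, 0.005, 0.002]
ft_force: [1.8, -1.5, 0.3]
grip_width: 0.0
```

>>> move_arm(
  series=[
    [[2,4.2,0,0,0,0,0],[2,4.2,0,0,0,0,0],[2,4.2,0,0,0,0,0],[2,4.2,0,0,0,0,0],[2,4.2,0,0,0,0,0]],
  ],
)

```text
clock: 2.5
eef_pos: [0.4927, 0.0945, 0.2741]
tool_rot: [0.996, 0.079, 0.004, -0.027]
ft_force: [0.1, 0.3, 0.3]
grip_width: -0.0002
```

```bash
cat > w.py <<'E'
from h import *
import sys
np.set_printoptions(precision=4,suppress=True)
n=sys.argv[1]
o=bot.get_obs();T=wristT(o);im,d=bot.camera('wrist');save(n+'.png',im);np.savez(n+'.npz',T=T,im=im,d=d)
print(o['clock'],o['eef_pos'],R.from_quat(o['tool_rot']).as_euler('xyz',degrees=True),o['ft_force'],o['grip_width'],o['joint_pos'])
E
python3 w.py w1
```

```text
2.5 [0.4927 0.0945 0.2741] [-176.9164   -0.7079    9.0478] [0.0613 0.3284 0.2667] -0.00019520539784466205 [0.1569 0.2195 0.0873 1.4263 0.0538 3.1406]
```

View pics/w1.png

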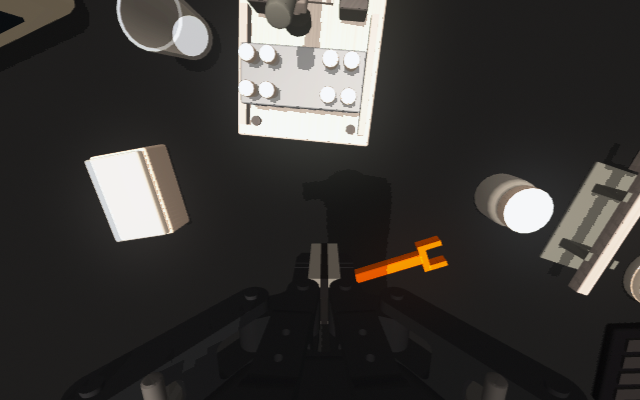

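```bash
python3 - <<'E'
from h import *
np.set_printoptions(precision=4,suppress=True)
print(bot.camera_info('wrist'))
z=np.load('w1.npz');P=cloud('wrist',z['d'],z['T']);im=z['im']
def rect(lo,hi,bright,x,y,rx,ry):
    m=(P[...,2]>lo)&(P[...,2]<hi)&(im.min(-1)>bright)&(abs(P[...,0]-x)<rx)&(abs(P[...,1]-y)<ry)
    n,l,st,_=cv2.connectedComponentsWithStats(m.astype(np.uint8));k=1+np.argmax(st[1:,4])
    print(cv2.minAreaRect((P[l==k][:,:2]*1000).astype(np.float32)),np.median(P[l==k][:,2]),st[k])
rect(.02,.05,90,.6,.145,.16,.12)
rect(.078,.092,40,.6,.145,.06,.09)
for c in [(305,55),(305,75),(300,108),(240,133),(367,143),(520,210),(588,210),(280,10)]: print(c,P[c[1],c[0]])
E
```

```text
{'vfov': 68.07409785014033, 'cx': 323.81717941319374, 'cy': 202.53116060588258, 'tool_from_camera': array([[ 0.0001, -0.9553, -0.2958,  0.0772],
       [ 1.    ,  0.0003, -0.0006,  0.0005],
       [ 0.0007, -0.2958,  0.9553, -0.144 ],
       [ 0.    ,  0.    ,  0.    ,  1.    ]])}
((610.9052124023438, 147.8543701171875), (163.6165008544922, 169.97442626953125), 4.341509819030762) 0.03158187903292281 [ 238    0  149  146 9480]
((598.8810424804688, 145.65493774414062), (60.18846130371094, 129.51934814453125), 4.611313819885254) 0.08639063466741986 [ 240   42  126   71 5479]
(305, 55) [0.6204 0.1444 0.0874]
(305, 75) [0.6018 0.1418 0.0864]
(300, 108) [0.5685 0.1486 0.0415]
(240, 133) [0.5255 0.2234 0.0302]
(367, 143) [0.5397 0.059  0.0309]
(520, 210) [ 0.4963 -0.1274  0.0767]
(588, 210) [ 0.4977 -0.263   0.0074]
(280, 10) [0.6242 0.1464 0.2094]
```

>>> move_arm(
  series=[
    [[-0.2,0.5,0,0,0,8.5,0],[-0.2,0.5,0,0,0,8.5,0],[-0.2,0.5,0,0,0,8.5,0],[-0.2,0.5,0,0,0,8.5,0],[0,0.5,0,0,0,8.5,0]],
  ],
)

```text
clock: 3.05
eef_pos: [0.489, 0.1239, 0.2717]
tool_rot: [0.897, 0.44, -0.007, -0.028]
ft_force: [-1.6, 0.5, -0.1]
grip_width: 0.0
```

>>> move_arm(
  series=[
    [[0,0.5,0,0,0,8.5,0],[0,0.5,0,0,0,8.5,0],[0,0.5,0,0,0,8.5,0],[0,0.5,0,0,0,8.5,0],[0,0,0,0,0,8.5,0]],
  ],
)

```text
clock: 3.55
eef_pos: [0.4886, 0.1443, 0.2714]
tool_rot: [0.674, 0.738, -0.017, -0.024]
ft_force: [0.8, 0.7, 0.4]
grip_width: 0.0
```

>>> move_arm(
  series=[
    [[0,0,0,0,0,8.5,0],[0,0,0,0,0,8.5,0],[0,0,0,0,0,8.5,0],[0,0,0,0,0,8.5,0],[0,0,0,0,0,8.5,0]],
  ],
)

```text
clock: 4.05
eef_pos: [0.4883, 0.1438, 0.271]
tool_rot: [0.357, 0.934, -0.025, -0.016]
ft_force: [0.6, 0.8, 0.3]
grip_width: -0.0002
```

>>> move_arm(
  series=[
    [[0,0,0,0,0,8.5,0],[0,0,0,0,0,8.5,0],[0,0,0,0,0,8.5,0],[0,0,0,0,0,8.5,0],[0,0,0,0,0,8.5,0]],
  ],
)

```text
clock: 4.55
eef_pos: [0.488, 0.1431, 0.2707]
tool_rot: [-0.01, 0.999, -0.03, -0.006]
ft_force: [-0.5, -0.8, -0.1]
grip_width: -0.0
```

```bash
python3 w.py w2
```

```text
4.55 [0.488  0.1431 0.2707] [-176.6091   -0.7386 -178.859 ] [-0.4836 -0.777  -0.1463] -5.570263858965818e-06 [ 0.3168  0.2688  0.1427  1.4744 -0.0528  0.2973]
```

```bash
cat > g.py <<'E'
from h import *
import sys
# usage: x y z(cm) yaw tilt
np.set_printoptions(precision=2,suppress=True)
x,y,z,yaw,tilt=map(float,sys.argv[1:6])
o=bot.get_obs()
D=R.from_euler('z',yaw,degrees=True)*R.from_euler('y',-tilt,degrees=True)*R.from_euler('z',180,degrees=True)*R.from_euler('x',180,degrees=True)
C=R.from_quat(o['tool_rot']); r=(D*C.inv()).as_rotvec(degrees=True)
print('shift cm',np.array([x,y,z])-o['eef_pos']*100,'rot',r,'rows rot',np.linalg.norm(r)/8.5,'clock',o['clock'],'F',o['ft_force'],'grip',o['grip_width'])
E
python3 g.py 52.5 14.2 16 4.2 45
```

```text
shift cm [  3.72  -0.12 -11.08] rot [  5.44 -45.52   3.99] rows rot 5.413950242112548 clock 4.6 F [ 0.19  0.93 -0.01] grip 0.0001421045131773496
```

>>> move_arm(
  series=[
    [[0,0,-2,0.9,-7.6,0.7,0],[0,0,-2,0.9,-7.6,0.7,0],[0,0,-2,0.9,-7.6,0.7,0],[0,0,-2,0.9,-7.6,0.7,0],[0,0,-2,0.9,-7.6,0.7,0]],
  ],
)

```text
clock: 5.1
eef_pos: [0.4956, 0.1448, 0.1798]
tool_rot: [-0.024, 0.953, 0.007, 0.301]
ft_force: [0.2, 0.6, -1.5]
grip_width: -0.0003
```

```bash
python3 g.py 52.5 14.2 5.5 4.2 45
```

```text
shift cm [  2.94  -0.28 -12.48] rot [ 0.73 -9.88  1.32] rows rot 1.1753381732705523 clock 5.1 F [ 0.2   0.58 -1.52] grip -0.00026625690507126287
```

>>> move_arm(
  series=[
    [[0.6,-0.1,-3,0.3,-5,0.6,0],[0.6,-0.1,-3,0.3,-5,0.6,0],[0.6,-0.1,-3,0,0,0,0],[0.5,0,-2.5,0,0,0,0],[0.3,0,-0.8,0,0,0,0]],
  ],
)

```text
clock: 5.6
eef_pos: [0.5147, 0.1408, 0.064]
tool_rot: [-0.027, 0.93, 0.014, 0.367]
ft_force: [-0.3, 0.2, -1.0]
grip_width: -0.0004
```

```bash
python3 g.py 54.0 14.3 5.7 4.2 45; python3 w.py w3
```

```text
shift cm [ 2.53  0.22 -0.7 ] rot [-0.25 -1.95  0.77] rows rot 0.24807498935492672 clock 5.6 F [-0.34  0.25 -1.  ] grip -0.0003689041784409159
5.6 [0.5147 0.1408 0.064 ] [ 179.4847   43.0742 -176.9332] [-0.3376  0.247  -0.9956] -0.0003689041784409159 [ 0.3911  0.2275 -0.9582 -0.34   -0.2194  0.2505]
```

View pics/w3.png

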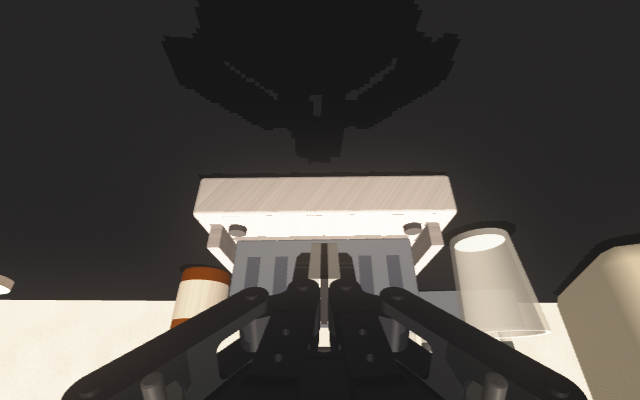

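>>> move_arm(
  series=[
    [[1.5,0.1,-0.3,0,-1,0.4,0],[1.5,0.1,-0.2,0,-1,0.4,0],[1.5,0.1,0,0,0,0,0],[1,0.07,0,0,0,0,0],[1,0.07,0,0,0,0,0]],
  ],
)

```text
clock: 6.15
eef_pos: [0.5799, 0.1446, 0.0574]
tool_rot: [-0.03, 0.924, 0.017, 0.381]
ft_force: [-1.8, -0.9, 0.1]
grip_width: 0.0001
```

>>> move_arm(
  series=[
    [[0.8,0.06,0,0,0,0,0],[0.7,0.05,0,0,0,0,0],[0.6,0.05,0,0,0,0,0],[0.4,0.03,0,0,0,0,0],[0.3,0.03,0,0,0,0,0]],
  ],
)

```text
clock: 6.65
eef_pos: [0.6019, 0.1458, 0.0532]
tool_rot: [-0.031, 0.927, 0.017, 0.374]
ft_force: [-14.1, -1.5, 9.7]
grip_width: -0.0002
```

>>> move_arm(
  series=[
    [[0.3,0.02,0.1,0,0,0,0],[0.3,0.02,0.1,0,0,0,0],[0.3,0.02,0.1,0,0,0,0],[0.3,0.02,0,0,0,0,0],[0.3,0.02,0,0,0,0,0]],
  ],
)

```text
clock: 7.15
eef_pos: [0.6017, 0.1457, 0.0498]
tool_rot: [-0.034, 0.931, 0.016, 0.363]
ft_force: [-15.7, -0.9, 9.7]
grip_width: -0.0001
```

```bash
python3 - <<'E'
from h import *
im,d=bot.camera('top');np.savez('t2.npz',im=im,d=d)
im2,d2=bot.camera('scene');np.savez('s2.npz',im=im2,d=d2)
a=cv2.resize(im[100:220,195:305],None,fx=4,fy=4,interpolation=cv2.INTER_CUBIC)
b=cv2.resize(im2[145:265,330:430],None,fx=3.5,fy=4,interpolation=cv2.INTER_CUBIC)
save('dock2.png',np.hstack([a,b]))
E
```

```text
(no output)
```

View pics/dock2.png

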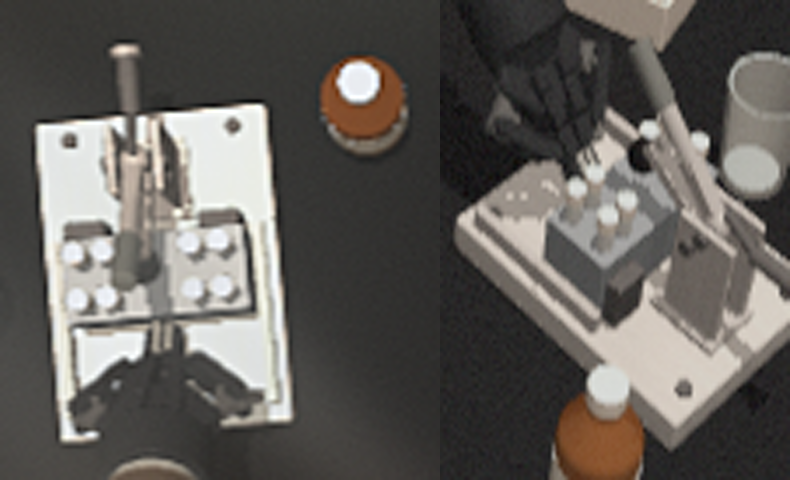

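```bash
python3 - <<'E'
from h import *
z=np.load('t2.npz');P=cloud('top',z['d']);im=z['im']
m=(P[...,2]>.078)&(P[...,2]<.092)&(im.min(-1)>40)&(abs(P[...,0]-.635)<.06)&(abs(P[...,1]-.15)<.09)
n,l,st,_=cv2.connectedComponentsWithStats(m.astype(np.uint8));k=1+np.argmax(st[1:,4])
r=cv2.minAreaRect((P[l==k][:,:2]*1000).astype(np.float32));print(r)
c=R.from_euler('z',4.05,degrees=True).inv().apply([r[0][0]-652.3,r[0][1]-153.1,0]);print('in dock',c)
E
python3 g.py 57 14.4 5.5 4.2 45
```

```text
((637.6425170898438, 149.68991088867188), (60.64668273925781, 129.1798553466797), 4.3097333908081055)
in dock [-14.86172451  -2.36635959   0.        ]
shift cm [-3.18 -0.17  0.52] rot [-0.16 -2.39 -0.15] rows rot 0.282730245847706 clock 7.25 F [-15.97  -1.45  10.38] grip 0.00027796887917921616
```

>>> move_arm(
  series=[
    [[-3,-0.2,0.3,0,0,0,0],[-4,-0.3,2,0,0,0,0],[-3,0,4,0,8,0,0],[0,-2,4.5,0,8,0,0],[0,-4.5,2,0,8,-2,0]],
  ],
)

```text
clock: 7.75
eef_pos: [0.5162, 0.0982, 0.1257]
tool_rot: [-0.024, 0.971, 0.015, 0.239]
ft_force: [2.5, 0.3, -1.1]
grip_width: -0.0002
```

>>> move_arm(
  series=[
    [[0,-4.9,0,0,8,-2.5,1],[0,-4.9,0,0,8,-2.5,1],[0,-4.9,0,0,0,-3,1],[0,-4.9,0,0,0,-3,1],[0,-4.9,0,0,0,0,1]],
  ],
)

```text
clock: 8.25
eef_pos: [0.5267, -0.1499, 0.1385]
tool_rot: [0.073, 0.991, 0.003, 0.11]
ft_force: [0.8, 0.8, -0.5]
grip_width: 0.0725
```

```bash
python3 g.py 48 -26.7 20 -8.3 0
```

```text
shift cm [ -4.67 -11.71   6.15] rot [ 0.53 12.61  0.07] rows rot 1.4848961095724313 clock 8.25 F [ 0.77  0.77 -0.5 ] grip 0.07245804627426602
```

>>> move_arm(
  series=[
    [[-0.5,-1.5,3,0.3,6.3,0,1],[-1.5,-3.5,2.5,0.2,6.3,0,1],[-1.5,-3.5,1,0,0,0,1],[-1.2,-3.2,0,0,0,0,1],[0,0,0,0,0,0,1]],
  ],
)

```text
clock: 8.75
eef_pos: [0.4749, -0.2789, 0.2013]
tool_rot: [0.078, 0.997, -0.002, -0.004]
ft_force: [0.0, 0.1, -0.4]
grip_width: 0.0854
```

```bash
python3 g.py 48 -26.7 20 -8.3 0; python3 w.py w4; python3 - <<'E'
from h import *
z=np.load('w4.npz');P=cloud('wrist',z['d'],z['T']);im=z['im']
m=(P[...,2]>.048)&(P[...,2]<.068)&(im.min(-1)>90)&(abs(P[...,0]-.5)<.15)&(abs(P[...,1]+.27)<.05)
n,l,st,_=cv2.connectedComponentsWithStats(m.astype(np.uint8));k=1+np.argmax(st[1:,4])
q=P[l==k];print(cv2.minAreaRect((q[:,:2]*1000).astype(np.float32)),np.median(q[:,2]),st[k])
E
```

```text
shift cm [ 0.51  1.19 -0.13] rot [ 0.24 -0.43  0.69] rows rot 0.09999388604736957 clock 8.75 F [ 0.04  0.08 -0.39] grip 0.08540191742804575
8.75 [ 0.4749 -0.2789  0.2013] [-179.6948   -0.3867  171.0063] [ 0.0381  0.0774 -0.395 ] 0.08540191742804575 [-0.5269  0.3584  0.0891  1.3058 -0.0074 -0.37  ]
((493.665283203125, -271.21112060546875), (41.38200759887695, 200.32472229003906), 82.70313262939453) 0.05926219300392371 [ 317  102   39  190 3196]
```

View pics/w4.png

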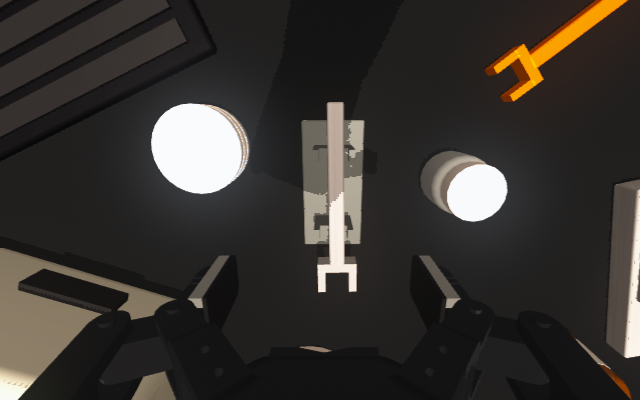

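>>> move_arm(
  series=[
    [[0.5,0.4,-4.5,0.2,-0.4,0.7,1],[0.3,0.4,-4.5,0,0,0,1],[0.3,0.2,-4,0,0,0,1],[0,0,-2.5,0,0,0,1],[0,0,-1,0,0,0,1]],
  ],
)

```text
clock: 9.3
eef_pos: [0.492, -0.2654, 0.0361]
tool_rot: [0.07, 0.998, -0.002, 0.008]
ft_force: [-0.1, 0.4, 1.6]
grip_width: 0.0855
```

```bash
python3 g.py 48.6 -26.95 3 -8 0; python3 w.py w5
```

```text
shift cm [-0.6  -0.41 -0.61] rot [0.31 0.85 0.03] rows rot 0.10633902446093367 clock 9.3 F [-0.06  0.44  1.58] grip 0.08545925840424512
9.3 [ 0.492  -0.2654  0.0361] [-179.8156    0.8844  171.9721] [-0.0628  0.4399  1.582 ] 0.08545925840424512 [-0.4959  0.5023 -0.1529  0.9     0.0024 -0.3557]
```

View pics/w5.png

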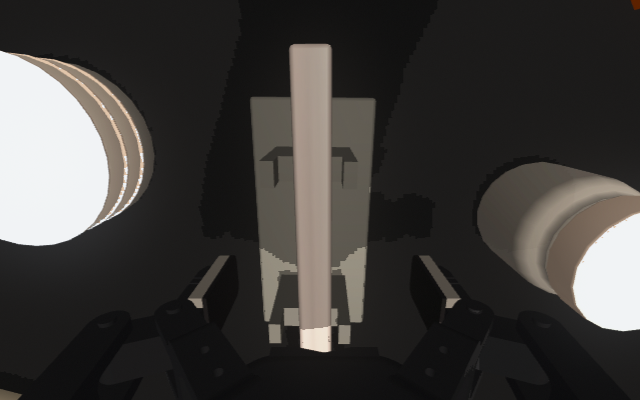

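>>> move_arm(
  series=[
    [[-0.6,-0.4,-0.6,0.3,0.8,0,1],[0,0,0,0,0,0,0],[0,0,0,0,0,0,0],[0,0,0,0,0,0,0],[0,0,0,0,0,0,0]],
  ],
)

```text
clock: 9.85
eef_pos: [0.4892, -0.2706, 0.0341]
tool_rot: [0.069, 0.998, -0.001, 0.003]
ft_force: [0.2, 0.8, -0.3]
grip_width: 0.0283
```

```bash
python3 g.py 48.6 -26.95 3 -8 0; python3 w.py w6
```

```text
shift cm [-0.32  0.11 -0.41] rot [ 0.18  0.38 -0.05] rows rot 0.04929975809213432 clock 9.85 F [ 0.21  0.77 -0.35] grip 0.028342352729987773
9.85 [ 0.4892 -0.2706  0.0341] [-179.8733    0.3967  172.0476] [ 0.2052  0.7668 -0.3457] 0.028342352729987773 [-0.5054  0.5103 -0.1451  0.9082  0.0004 -0.3666]
```

View pics/w6.png

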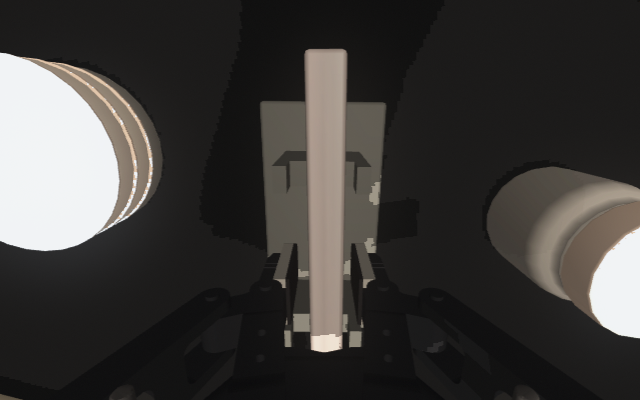

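>>> move_arm(
  series=[
    [[-0.2,0,-0.4,0,0,0,0],[0,0,-0.2,0,0,0,0],[0,0,0,0,0,0,0],[0,0,0,0,0,0,0],[0,0,0,0,0,0,0]],
  ],
)

```text
clock: 10.4
eef_pos: [0.489, -0.2705, 0.0341]
tool_rot: [0.069, 0.998, -0.002, 0.007]
ft_force: [-0.6, -0.1, -1.8]
grip_width: 0.015
```

```bash
python3 - <<'E'
from h import *
o=bot.get_obs();print(o['eef_pos'],o['grip_width'],R.from_quat(o['tool_rot']).as_euler('xyz',degrees=True),o['ft_force'],o['ft_torque'])
E
```

```text
[ 0.48898494 -0.2705345   0.03407566] 0.01503972196617127 [-179.86501875    0.78627098  172.08226385] [-0.57446052 -0.12730419 -1.84340793] [ 0.01007981 -0.01270146  0.01511049]
```

>>> move_arm(
  series=[
    [[0,0,2,0,0,0,0],[0,0,3,0,0,0,0],[0,0,4,0,0,0,0],[0,0,4.5,0,0,0,0],[0,0,3,0,0,0,0]],
  ],
)

```text
clock: 10.9
eef_pos: [0.4815, -0.2666, 0.1936]
tool_rot: [0.069, 0.998, 0.003, -0.004]
ft_force: [1.4, -0.4, -2.4]
grip_width: 0.0149
```

>>> move_arm(
  series=[
    [[0,3,1,0,0,1.2,0],[0,4,1,0,0,1.2,0],[0.2,4.5,0,0,0,1.2,0],[0.2,4.5,0,0,0,1.2,0],[0.2,4.5,0,0,0,1.2,0]],
  ],
)

```text
clock: 11.4
eef_pos: [0.4899, -0.0631, 0.218]
tool_rot: [0.022, 1.0, 0.001, 0.001]
ft_force: [0.9, -0.6, -2.6]
grip_width: 0.0152
```

```bash
python3 g.py 50 14.0 18.5 4.2 0;
```

```text
shift cm [ 1.01 20.31 -3.3 ] rot [-0.06  0.15  6.67] rows rot 0.785000818535308 clock 11.4 F [ 0.9  -0.59 -2.63] grip 0.01521156646359154
```

>>> move_arm(
  series=[
    [[0.2,4.6,0,0,0,1.5,0],[0.2,4.6,0,0,0,1.5,0],[0.2,4.6,0,0,0,1.5,0],[0.2,4.2,0,0,0,1.5,0],[0,2,-1,0,0,0.5,0]],
  ],
)

```text
clock: 11.9
eef_pos: [0.4967, 0.1477, 0.2061]
tool_rot: [-0.039, 0.999, 0.001, 0.001]
ft_force: [1.1, -0.4, -2.7]
grip_width: 0.0152
```

```bash
python3 g.py 50.8 14.0 16.5 4.2 0;
```

```text
shift cm [ 1.13 -0.77 -4.11] rot [-0.14  0.1  -0.25] rows rot 0.03641332643714079 clock 11.9 F [ 1.09 -0.43 -2.7 ] grip 0.015198289641612524
```

>>> move_arm(
  series=[
    [[0.3,-0.5,-2,0,0,0,0],[0.2,-0.3,-1.5,0,0,0,0],[0.2,0,-0.6,0,0,0,0],[0,0,0,0,0,0,0],[0,0,0,0,0,0,0]],
  ],
)

```text
clock: 12.4
eef_pos: [0.5016, 0.1443, 0.1599]
tool_rot: [-0.043, 0.999, 0.001, -0.002]
ft_force: [-0.4, 0.2, -1.9]
grip_width: 0.0148
```

```bash
python3 g.py 50.8 14.0 16.5 4.2 0; python3 w.py w7; python3 - <<'E'
from h import *
im,d=bot.camera('top');np.savez('t3.npz',im=im,d=d)
im2,d2=bot.camera('scene');np.savez('s3.npz',im=im2,d=d2)
a=cv2.resize(im[100:220,195:305],None,fx=4,fy=4,interpolation=cv2.INTER_CUBIC)
b=cv2.resize(im2[135:255,320:420],None,fx=3.5,fy=4,interpolation=cv2.INTER_CUBIC)
save('dock3.png',np.hstack([a,b]))
E
```

```text
shift cm [ 0.64 -0.43  0.51] rot [-0.1  -0.27 -0.75] rows rot 0.09511355020110263 clock 12.4 F [-0.37  0.19 -1.95] grip 0.014816113223817644
12.4 [0.5016 0.1443 0.1599] [ 179.8758   -0.2651 -175.0461] [-0.3723  0.1876 -1.9488] 0.014816113223817644 [ 0.2783  0.3284 -0.0654  1.181   0.003   0.1918]
```

View pics/w7.png

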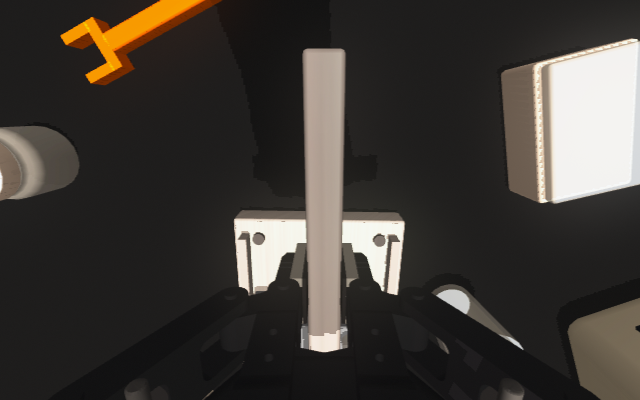

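View pics/dock3.png

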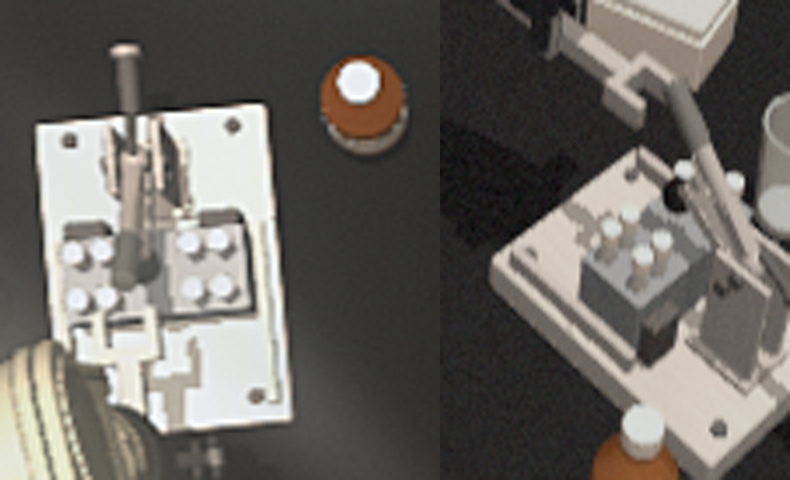

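```bash
python3 - <<'E'
from h import *
np.set_printoptions(precision=4,suppress=True)
for f,c in [('t3.npz','top'),('s3.npz','scene')]:
    z=np.load(f);P=cloud(c,z['d']);im=z['im']
    q=(P-np.array([.6523,.1531,0]))@R.from_euler('z',4.1,degrees=True).as_matrix() # to dock coords
    near=(abs(q[...,1])<.05)
    fk=near&(q[...,2]>.165)&(q[...,2]<.2)&(q[...,0]>-.085)&(q[...,0]<-.04)&(im.min(-1)>100)
    lv=near&(q[...,2]>.14)&(q[...,2]<.225)&(q[...,0]>-.045)&(q[...,0]<.04)&(abs(q[...,1])<.03)
    pf=q[fk];pl=q[lv]
    print(c,'fork',len(pf),pf.min(0)*1000,pf.max(0)*1000)
    for a in range(-45,40,12):
        s=pl[(pl[:,0]*1000>a)&(pl[:,0]*1000<a+12)]
        if len(s): print(a,len(s),'y',s[:,1].min()*1000,s[:,1].max()*1000,'z',np.median(s[:,2])*1000)
    for a in range(-85,-40,6):
        s=pf[(pf[:,0]*1000>a)&(pf[:,0]*1000<a+6)]
        if len(s): print('f',a,len(s),'y',np.sort(np.round(s[:,1]*1000)).astype(int))
E
```

```text
top fork 155 [-84.955  -15.9005 166.5226] [-48.6669  27.172  189.3915]
-45 10 y -7.686297860570832 6.061683579866234 z 203.31384954364918
-33 32 y -8.476244997489724 7.473401356240768 z 208.22946630778316
-21 29 y -8.54353447956031 8.56987880556163 z 199.6908134036588
-9 33 y -8.641292947797977 6.154487331485041 z 185.80867497579746
3 26 y -8.276209206712139 5.682667633646945 z 172.36247146111793
15 21 y -7.05576175166294 5.6131874073986 z 161.6181952942177
27 20 y -6.775343402395689 4.380340211427736 z 150.34914793218312
f -85 30 y [-15 -15 -13 -10  -8  -6  -3  -3  -3  -2   0   1   2   3   3   5   6   6
   8   8   9  11  11  14  16  18  20  21  23  26]
f -79 41 y [-16 -16 -15 -15 -13 -13 -13 -11 -11 -10  -8  -7  -6  -5  -3  -3  -1   0
   2   3   4   5   7   7  10  10  10  12  13  13  15  15  15  18  18  20
  21  23  24  25  26]
f -73 25 y [-16 -16 -14 -14 -11 -11  -9  -8  -8  -5  -3  -1   3  18  18  19  20  20
  21  23  23  23  25  25  26]
f -67 16 y [-16 -15 -14 -14 -12 -12  -9  -8  18  19  19  20  22  22  24  24]
f -61 17 y [-15 -15 -15 -15 -15 -12 -12 -10  -9  18  18  19  19  22 
[... 543 characters left out ...]
99929234403
15 41 y -13.07875621204198 -0.17312294224842179 z 159.4665717267385
27 35 y -12.82794087803933 0.39409573527089103 z 148.4708808722963
39 3 y -8.962417923274934 -4.752640574505031 z 144.46406446453642
f -85 20 y [-21 -18 -13 -11 -10  -8  -6  -1  -1   0   0   1   4   7   8   9  14  17
  18  20]
f -79 30 y [-20 -19 -18 -17 -14 -13 -13 -10 -10  -9  -8  -6  -5  -5  -5  -1   1   2
   2   4   5   5   6   7  11  13  14  17  19  22]
f -73 16 y [-20 -19 -19 -15 -15  -6  -5  -2  -2   8  13  13  16  18  18  20]
f -67 11 y [-19 -18 -17 -15 -13 -13  12  15  16  19  21]
f -61 11 y [-20 -20 -18 -18 -15 -13  16  18  18  19  19]
f -55 10 y [-19 -17 -16 -15 -13 -12  13  18  20  21]
f -49 1 y [-22]
```

>>> move_arm(
  series=[
    [[0,-0.6,0.3,0,0,-0.7,0],[0.5,0.04,0,0,0,0,0],[0.7,0.05,0,0,0,0,0],[0.3,0.02,0,0,0,0,0],[0,0,0,0,0,0,0]],
  ],
)

```text
clock: 13.05
eef_pos: [0.5202, 0.1386, 0.1664]
tool_rot: [-0.036, 0.999, 0.002, 0.001]
ft_force: [-0.8, 1.0, -2.2]
grip_width: 0.0149
```

```bash
cat > chk.py <<'E'
from h import *
import sys
np.set_printoptions(precision=1,suppress=True)
n=sys.argv[1]
o=bot.get_obs();print(o['clock'],o['eef_pos']*1000,o['ft_force'],o['grip_width'],R.from_quat(o['tool_rot']).as_euler('xyz',degrees=True))
for c in ['top','scene']:
    im,d=bot.camera(c);np.savez(n+c+'.npz',im=im,d=d)
    P=cloud(c,d)
    q=(P-np.array([.6523,.1531,0]))@R.from_euler('z',4.1,degrees=True).as_matrix()
    if c=='top': a=cv2.resize(im[100:220,195:305],None,fx=4,fy=4,interpolation=cv2.INTER_CUBIC)
    else: b=cv2.resize(im[135:255,320:420],None,fx=3.5,fy=4,interpolation=cv2.INTER_CUBIC)
    near=(abs(q[...,1])<.05)&(im.min(-1)>100)&(q[...,2]>.165)&(q[...,2]<.2)
    pf=q[near]*1000
    xm=np.percentile(pf[:,0],99);w=pf[pf[:,0]>xm-30];print(c,'fork tip x',xm,'y',w[:,1].min(),w[:,1].max())
    lv=q[(abs(q[...,1])<.03)&(im.min(-1)<100)&(q[...,2]>.175)&(q[...,2]<.27)&(q[...,0]>-.06)]*1000
    if len(lv): print('lever',len(lv),lv.min(0),lv.max(0))
save(n+'.png',np.hstack([a,b]))
E
python3 chk.py c4
```

```text
13.05 [520.2 138.6 166.4] [-0.8  1.  -2.2] 0.014927350436554895 [ 179.8    0.1 -175.9]
top fork tip x 14.036609254006443 y -7.506943578503672 6.346906487071172
lever 12 [-30.2 -18.  179.1] [ -4.4   4.  206.5]
scene fork tip x 14.126982360266709 y -13.177584960103442 0.8630294749872706
lever 120 [-59.5 -29.9 175.1] [ -2.5   9.3 209.4]
```

View pics/c4.png

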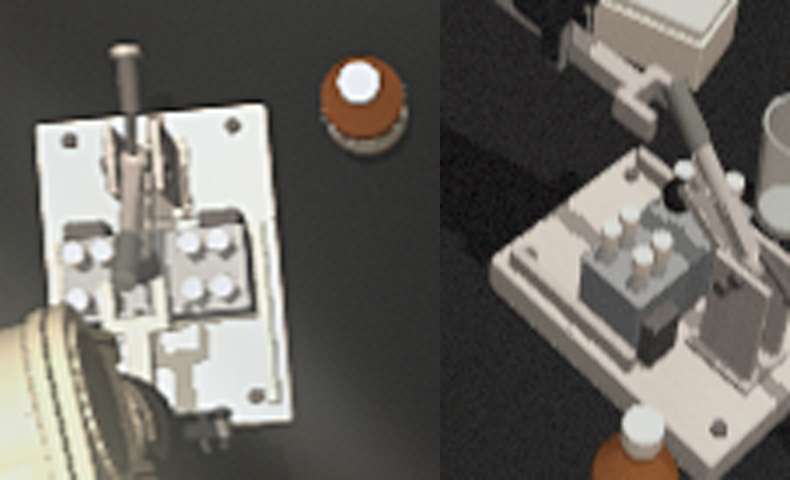

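```bash
python3 - <<'E'
from h import *
for c in ['top','scene']:
    z=np.load('c4'+c+'.npz');P=cloud(c,z['d']);im=z['im']
    q=(P-np.array([.6523,.1531,0]))@R.from_euler('z',4.1,degrees=True).as_matrix()*1000
    x,y,h=q[...,0],q[...,1],q[...,2]
    for a in range(-75,-20,6):
        s=y[(x>a)&(x<a+6)&(abs(y)<40)&(h>160)&(h<193)&(im.min(-1)>90)]
        print(c,a,np.sort(np.round(s)).astype(int))
    for a in range(-40,10,10):
        s=y[(x>a)&(x<a+10)&(abs(y)<13)&(h>180)]
        if len(s): print('lever',a,s.min(),s.max())
E
```

```text
top -75 [-11 -10 -10  -9  -7  -4   0   1   4   4]
top -69 [-24 -22 -20 -18 -13 -11 -10 -10 -10  -8  -5   3   6   8]
top -63 [-24 -24 -23 -23 -20 -18 -15 -13 -13 -11 -10 -10  -8  -8  -8  -6  -5  -5
  -3   0   0   0   3   5   6   8  10  10  13  13  16  18]
top -57 [-24 -24 -24 -22 -21 -21 -19 -19 -18 -14 -11  -8  -6  -3  -1   2   3   5
   7  10  12  15  15  18]
top -51 [-24 -24 -22 -22 -19 -19 -17 -17 -17  10  10  11  12  12  12  14  15  17
  17]
top -45 [-23 -23 -22 -22 -20 -19 -17 -17  10  11  11  11  14  16  16]
top -39 [-24 -23 -23 -23 -21 -20 -18  10  11  11  14  15  19]
top -33 [-24 -23 -18 -18  10  13  16  18]
top -27 []
top -21 []
lever -40 -7.958700995413405 12.39627821057528
lever -30 -8.504398616779481 7.935250292493108
lever -20 -9.600176738443311 7.615741593706336
lever -10 -8.976378927082106 6.346906487071172
lever 0 -4.202685643922783 3.620457055186127
scene -75 [-17 -17 -16 -15 -15 -13 -11 -10  -8  -7  -7  -6  -4  -4]
scene -69 [-25 -23 -20 -16 -15 -14 -12  -8  -7  -4  -2  -1   2   6   9  13]
scene -63 [-30 -30 -30 -27 -27 -25 -24 -22 -22 -20 -19 -16 -15 -12 -12  -9  -9  -8
  -4  -3  -2  -1   1   3   6   9  12  14]
scene -57 [-29 -28 -28 -27 -26 -25 -22 -22 -20 -17 -14 -13 -12 -11 -11 -10  -8  -6
  -6  -5  -5  -5  -5  -4  -3  -1  -1   0   1   1   3   3   4   5   7   8
   8  11  12  14]
scene -51 [-30 -27 -27 -26 -23 -21 -20   6   7  10  11]
scene -45 [-28 -28 -28 -24 -20 -19]
scene -39 [-29 -29 -28 -27 -27 -26 -26 -24 -22 -22 -21]
scene -33 [-29 -28 -27 -24 -24]
scene -27 []
scene -21 []
lever -40 -12.781751851904112 -1.9032340164430006
lever -30 -12.927762518416893 -0.6447802250020198
lever -20 -12.490925147982006 -0.1768832110472271
lever -10 -12.589723102991853 -1.0027291469001078
lever 0 -12.404350691452818 -2.5453780240281314
```

>>> move_arm(
  series=[
    [[0.4,0.25,0,0,0,0,0],[0.8,0.06,0,0,0,0,0],[0.8,0.06,0,0,0,0,0],[0.5,0.04,0,0,0,0,0],[0,0,0,0,0,0,0]],
  ],
)

```text
clock: 13.65
eef_pos: [0.5466, 0.1435, 0.1658]
tool_rot: [-0.036, 0.999, 0.002, 0.0]
ft_force: [0.2, -0.6, -2.6]
grip_width: 0.0146
```

```bash
python3 chk.py c5|head -1
```

```text
13.65 [546.6 143.5 165.8] [ 0.2 -0.6 -2.6] 0.014630453911482304 [ 179.8    0.1 -175.8]
```

View pics/c5.png

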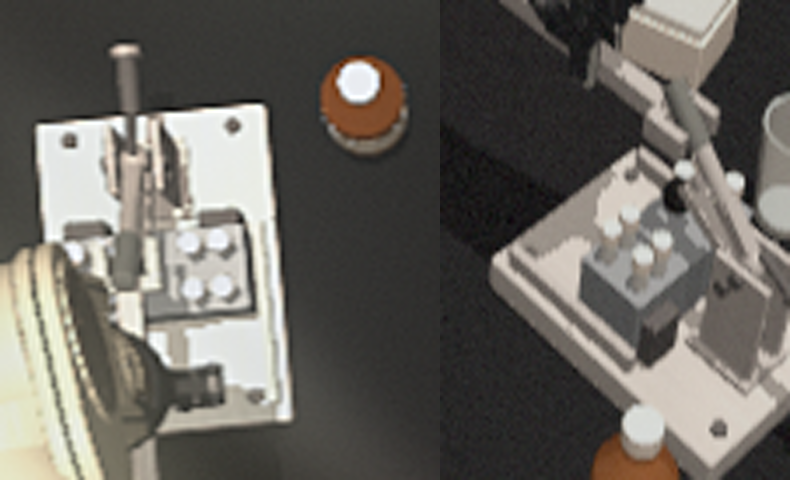

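>>> move_arm(
  series=[
    [[1,0.07,0,0,0,0,0],[1,0.07,0,0,0,0,0],[1,0.07,0,0,0,0,0],[1,0.07,0,0,0,0,0],[1,0.07,0,0,0,0,0]],
  ],
)

```text
clock: 14.25
eef_pos: [0.591, 0.1461, 0.1629]
tool_rot: [-0.037, 0.999, 0.001, -0.009]
ft_force: [-7.0, -0.6, -2.3]
grip_width: 0.0148
```

```bash
python3 chk.py c6|head -1
```

```text
14.25 [591.  146.1 162.9] [-7.  -0.6 -2.3] 0.01481353106829026 [ 179.9   -1.  -175.8]
```

View pics/c6.png

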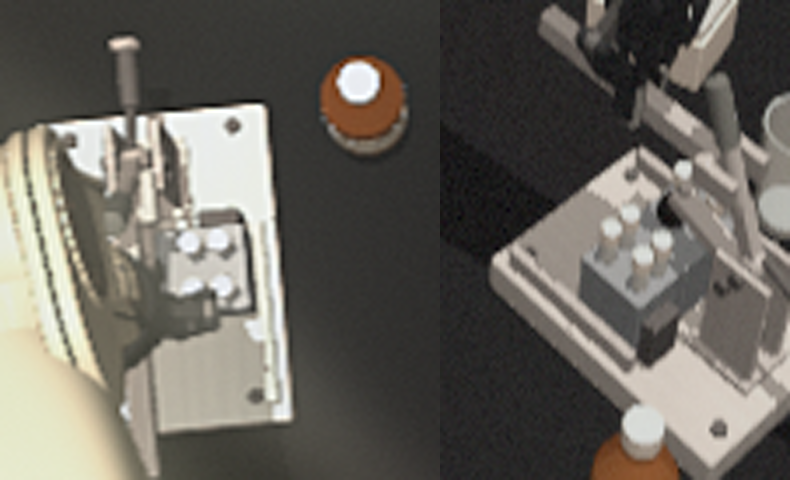

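>>> move_arm(
  series=[
    [[1.1,0.08,0.1,0,0,0,0],[1.1,0.08,0.1,0,0,0,0],[1.1,0.08,0.1,0,0,0,0],[1.1,0.08,0.1,0,0,0,0],[1.1,0.08,0.1,0,0,0,0]],
  ],
)

```text
clock: 14.85
eef_pos: [0.6324, 0.1487, 0.1641]
tool_rot: [-0.037, 0.999, -0.001, -0.026]
ft_force: [-8.6, -1.6, 2.7]
grip_width: 0.0145
```

```bash
python3 g.py 66 15.1 16.3 4.2 0;python3 chk.py c7|head -1
```

```text
shift cm [ 2.76  0.23 -0.11] rot [ 0.2  -2.98 -0.1 ] rows rot 0.3520656060020856 clock 14.85 F [-8.6  -1.58  2.75] grip 0.014528542163149052
14.85 [632.4 148.7 164.1] [-8.6 -1.6  2.7] 0.014528542163149052 [ 180.    -3.  -175.7]
```

View pics/c7.png

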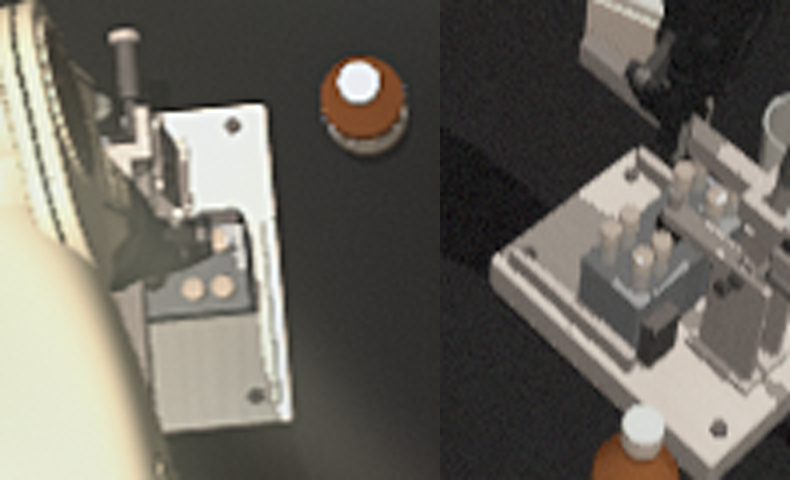

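>>> move_arm(
  series=[
    [[1,0.07,0.1,0,-1,0,0],[1,0.07,0.1,0,-1,0,0],[1,0.07,0.1,0,-1,0,0],[0.8,0.06,0.1,0,-1,0,0],[0.5,0.03,0,0,0,0,0]],
  ],
)

```text
clock: 15.45
eef_pos: [0.678, 0.152, 0.1685]
tool_rot: [-0.037, 0.999, -0.002, 0.011]
ft_force: [-13.7, -0.9, 0.8]
grip_width: 0.0147
```

```bash
python3 g.py 66 15.1 16.3 4.2 0;python3 chk.py c8|head -1
```

```text
shift cm [-1.8  -0.1  -0.55] rot [ 0.19  1.22 -0.08] rows rot 0.14596344885963417 clock 15.45 F [-13.75  -0.88   0.82] grip 0.014736673181398052
15.45 [678.  152.  168.5] [-13.7  -0.9   0.8] 0.014736673181398052 [-179.7    1.2 -175.7]
```

View pics/c8.png

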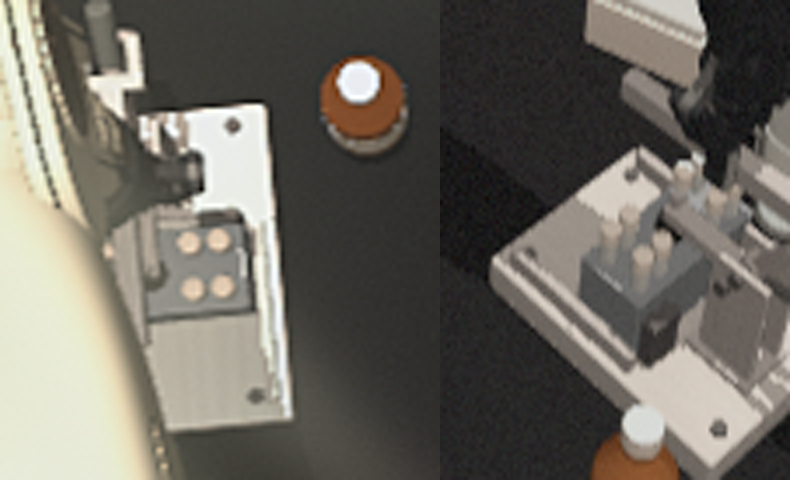

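>>> move_arm(
  series=[
    [[-1,-0.07,0,0,1,0,0],[-2,-0.15,0,0,0,0,0],[-2.5,-0.18,0,0,0,0,0],[-3,-0.22,0,0,0,0,0],[-3,-0.22,0,0,0,0,0]],
  ],
)

```text
clock: 16.05
eef_pos: [0.5635, 0.1431, 0.1677]
tool_rot: [-0.036, 0.999, -0.001, 0.003]
ft_force: [0.2, -0.6, -2.0]
grip_width: 0.0151
```

>>> move_arm(
  series=[
    [[-3.5,-0.3,1,0,0,0,0],[-3.5,-0.3,1.5,0,0,0,0],[-2,-1,2,0,0,0,0],[0,-2,1,0,0,-1,0],[0,-3,0,0,0,-1,0]],
  ],
)

```text
clock: 16.55
eef_pos: [0.4647, 0.0776, 0.2255]
tool_rot: [-0.022, 1.0, -0.001, 0.002]
ft_force: [1.3, -1.2, -2.7]
grip_width: 0.015
```

```bash
python3 g.py 50.5 -10 22 4.2 0;python3 chk.py c9|head -1
```

```text
shift cm [  4.03 -17.76  -0.55] rot [0.08 0.29 1.68] rows rot 0.2008717497399332 clock 16.55 F [ 1.32 -1.18 -2.74] grip 0.015005799030150615
16.55 [464.7  77.6 225.5] [ 1.3 -1.2 -2.7] 0.015005799030150615 [-179.9    0.3 -177.5]
```

View pics/c9.png

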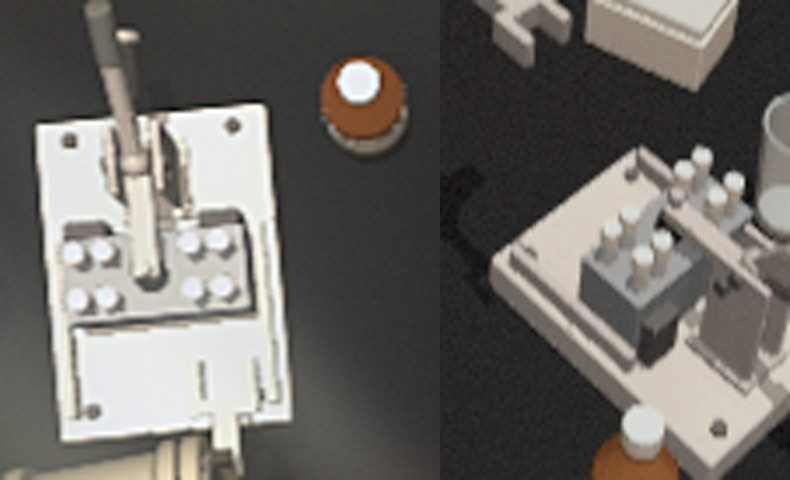

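>>> move_arm(
  series=[
    [[0.3,-4.2,0,0,0,-1,0],[0.3,-4.8,0,0,0,-1,0],[0.3,-4.8,0,0,0,-1,0],[0.3,-4.8,0,0,0,-1,0],[0.3,-4.8,0,0,0,-1,0]],
  ],
)

```text
clock: 17.15
eef_pos: [0.4807, -0.1596, 0.2266]
tool_rot: [0.019, 1.0, 0.0, 0.005]
ft_force: [1.0, 0.5, -3.3]
grip_width: 0.0151
```

```bash
python3 g.py 48.9 -27.05 16 -7.9 0
```

```text
shift cm [  0.83 -11.09  -6.66] rot [ 0.03  0.54 -5.72] rows rot 0.6753927519842395 clock 17.15 F [ 1.02  0.52 -3.27] grip 0.01511817373911924
```

>>> move_arm(
  series=[
    [[0.3,-4,0,0,0.3,-2.5,0],[0.3,-4,0,0,0.2,-2.5,0],[0.2,-2.2,-2,0,0,-0.7,0],[0,-0.5,-3,0,0,0,0],[0,0,-1,0,0,0,0]],
  ],
)

```text
clock: 17.65
eef_pos: [0.4912, -0.2785, 0.1672]
tool_rot: [0.076, 0.997, -0.002, 0.005]
ft_force: [-0.3, 1.5, -3.4]
grip_width: 0.015
```

```bash
python3 g.py 48.9 -27.05 10 -7.9 0;python3 w.py w8
```

```text
shift cm [-0.22  0.8  -6.72] rot [0.28 0.51 0.8 ] rows rot 0.11607194443931995 clock 17.65 F [-0.35  1.53 -3.37] grip 0.014967675063817992
17.65 [ 0.4912 -0.2785  0.1672] [-179.7966    0.5475  171.3058] [-0.3477  1.5255 -3.3737] 0.014967675063817992 [-0.5158  0.3937  0.0506  1.2175  0.0001 -0.364 ]
```

View pics/w8.png

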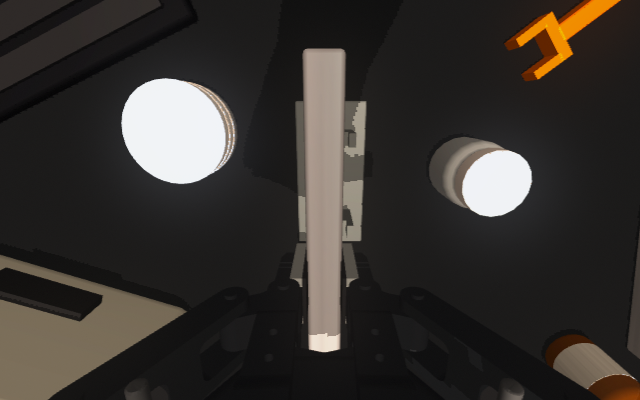

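>>> move_arm(
  series=[
    [[-0.2,0.5,-2,0.2,0.3,0.6,0],[0,0.3,-2.5,0,0,0,0],[0,0,-2.2,0,0,0,0],[0,0,-1,0,0,0,0],[0,0,0,0,0,0,0]],
  ],
)

```text
clock: 18.2
eef_pos: [0.4927, -0.2663, 0.0927]
tool_rot: [0.067, 0.998, -0.001, 0.005]
ft_force: [-0.2, 0.8, -3.3]
grip_width: 0.0147
```

```bash
python3 g.py 48.9 -27.05 3.4 -7.9 0;python3 w.py w9
```

```text
shift cm [-0.37 -0.42 -5.87] rot [ 0.13  0.52 -0.2 ] rows rot 0.067691199193194 clock 18.2 F [-0.22  0.75 -3.29] grip 0.014668914843382149
18.2 [ 0.4927 -0.2663  0.0927] [-179.9434    0.5362  172.3011] [-0.2153  0.7521 -3.2883] 0.014668914843382149 [-0.4967  0.4465 -0.0749  1.0403  0.0024 -0.3623]
```

View pics/w9.png

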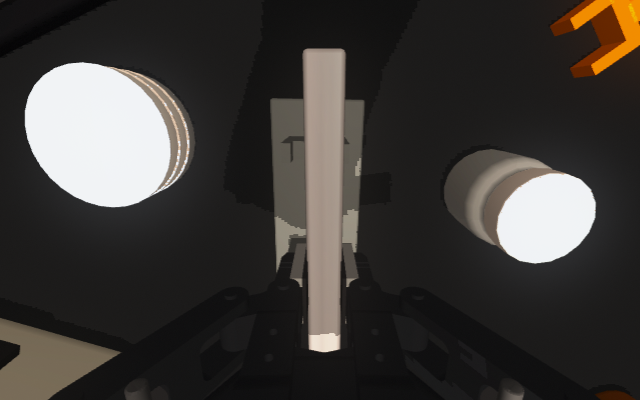

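>>> move_arm(
  series=[
    [[-0.3,-0.35,-1,0.1,0.3,0,0],[0,0,-1,0,0,0,0],[0,0,-0.8,0,0,0,0],[0,0,-0.4,0,0,0,0],[0,0,0,0,0,0,0]],
  ],
)

```text
clock: 18.75
eef_pos: [0.4928, -0.2715, 0.0631]
tool_rot: [0.067, 0.998, -0.002, 0.006]
ft_force: [-1.2, -0.0, -2.4]
grip_width: 0.015
```

```bash
python3 g.py 48.9 -27.05 3.4 -7.9 0
```

```text
shift cm [-0.38  0.1  -2.91] rot [ 0.25  0.64 -0.22] rows rot 0.08546027187535568 clock 18.75 F [-1.21 -0.01 -2.36] grip 0.014970206406791387
```

>>> move_arm(
  series=[
    [[-0.4,0.1,-0.8,0.1,0.4,-0.2,0],[0,0,-0.8,0,0.2,0,0],[0,0,-0.6,0,0,0,0],[0,0,-0.3,0,0,0,0],[0,0,0,0,0,0,0]],
  ],
)

```text
clock: 19.25
eef_pos: [0.4883, -0.2705, 0.0358]
tool_rot: [0.069, 0.998, -0.001, -0.0]
ft_force: [-0.5, 0.2, -2.8]
grip_width: 0.0151
```

```bash
python3 g.py 48.9 -27.05 3.4 -7.9 0; python3 w.py w10
```

```text
shift cm [ 0.07 -0.   -0.18] rot [ 0.14 -0.02  0.01] rows rot 0.016524437296563124 clock 19.25 F [-0.45  0.19 -2.83] grip 0.015148900752146215
19.25 [ 0.4883 -0.2705  0.0358] [-179.8601   -0.0015  172.0881] [-0.453   0.1941 -2.8295] 0.015148900752146215 [-0.5046  0.5111 -0.1382  0.9207 -0.0023 -0.3665]
```

View pics/w10.png

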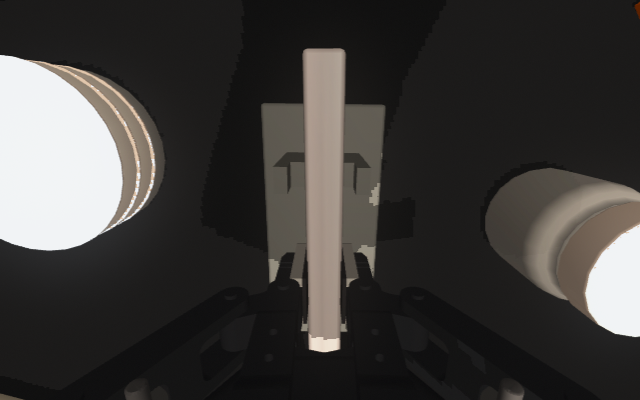

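Almost in the original pose and centred between the saddle walls. I'll lower the last 2 mm, then release.

>>> move_arm(
  series=[
    [[0,0,-0.3,0,0.4,0,0],[0,0,-0.2,0,0,0,0],[0,0,-0.2,0,0,0,0],[0,0,-0.1,0,0,0,0],[0,0,0,0,0,0,0]],
  ],
)

```text
clock: 19.8
eef_pos: [0.4895, -0.2712, 0.035]
tool_rot: [0.069, 0.998, -0.003, -0.002]
ft_force: [0.5, -0.5, -3.5]
grip_width: 0.0147
```

```bash
python3 g.py 48.9 -27.05 3.4 -7.9 0
```

```text
shift cm [-0.05  0.07 -0.1 ] rot [ 0.31 -0.2   0.  ] rows rot 0.0427485388899367 clock 19.8 F [ 0.47 -0.53 -3.49] grip 0.01473437798765778
```

>>> move_arm(
  series=[
    [[0,0,-0.3,0,0,0,0],[0,0,-0.3,0,0,0,0],[0,0,0,0,0,0,0],[0,0,0,0,0,0,0],[0,0,0,0,0,0,0]],
  ],
)

```text
clock: 20.3
eef_pos: [0.4908, -0.2719, 0.0346]
tool_rot: [0.069, 0.998, -0.004, 0.001]
ft_force: [1.2, -0.0, -3.2]
grip_width: 0.0147
```

>>> move_arm(
  series=[
    [[0,0,0,0,0,0,0.3],[0,0,0,0,0,0,0.5],[0,0,0,0,0,0,0.7],[0,0,0,0,0,0,0.9],[0,0,0,0,0,0,1]],
  ],
)

```text
clock: 20.8
eef_pos: [0.4918, -0.2724, 0.034]
tool_rot: [0.069, 0.998, -0.004, 0.001]
ft_force: [-0.1, -0.8, 0.7]
grip_width: 0.0817
```

```bash
python3 w.py w11
```

```text
20.8 [ 0.4918 -0.2724  0.034 ] [-179.5466    0.1433  172.1029] [-0.0984 -0.7943  0.7183] 0.08174002573196024 [-0.5023  0.5169 -0.1336  0.9151 -0.0065 -0.3645]
```

View pics/w11.png

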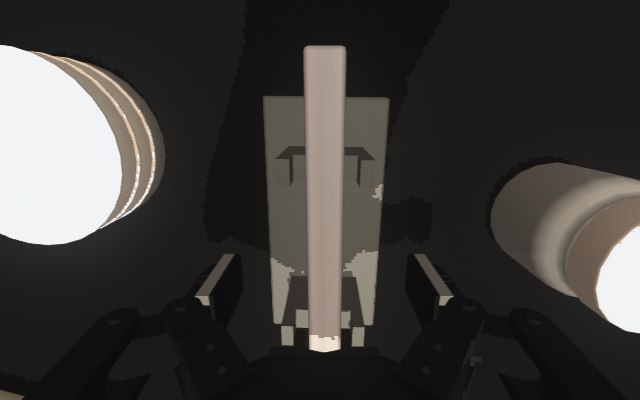

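The fingers are open and the bar is lying between the walls of both saddles, with its shaft at about column 325. Retreating straight up.

>>> move_arm(
  series=[
    [[-0.2,0.1,2,0,0,0,1],[-0.2,0.1,4,0,0,0,1],[-0.2,0,4.5,0,0,0,1],[-2,0,4.5,0,0,0,1],[-4,0,3,0,0,0,1]],
  ],
)

```text
clock: 21.35
eef_pos: [0.423, -0.2677, 0.2131]
tool_rot: [0.067, 0.998, -0.002, -0.004]
ft_force: [0.7, -1.1, 0.7]
grip_width: 0.0855
```

>>> move_arm(
  series=[
    [[-3,-3,2,0,0,0,1],[-3,-3,0,0,0,0,1],[-2,-3,0,0,0,0,1],[0,0,0,0,0,0,1],[0,0,0,0,0,0,1]],
  ],
)

```text
clock: 21.85
eef_pos: [0.3389, -0.3615, 0.2429]
tool_rot: [0.067, 0.998, -0.007, 0.002]
ft_force: [-0.3, 0.6, 0.1]
grip_width: 0.0851
```

```bash
python3 - <<'E'
from h import *
np.set_printoptions(precision=1,suppress=True)
o=bot.get_obs();print(o['clock'],o['eef_pos']*1000,o['ft_force'])
for c in ['top','scene']:
    im,d=bot.camera(c);save('end_'+c+'.png',im)
    for nm,dd,i2 in [('before',np.load(c+'0.npy'),np.load(c+'0im.npy')),('after',d,im)]:
        P=cloud(c,dd)
        for lab,x,y,lo,hi,b,rx,ry in [('bar',.5,-.27,.045,.075,110,.14,.06),('rack',.63,.145,.078,.092,40,.1,.09)]:
            m=(P[...,2]>lo)&(P[...,2]<hi)&(i2.min(-1)>b)&(abs(P[...,0]-x)<rx)&(abs(P[...,1]-y)<ry)
            n,l,st,_=cv2.connectedComponentsWithStats(m.astype(np.uint8));k=1+np.argmax(st[1:,4]);q=P[l==k]*1000
            r=cv2.minAreaRect(q[:,:2].astype(np.float32));print(c,nm,lab,len(q),np.array(r[0]),np.array(r[1]),round(r[2],1),np.median(q[:,2]))
E
```

```text
21.85 [ 338.9 -361.5  242.9] [-0.3  0.6  0.1]
top before bar 398 [ 493.6 -265.9] [ 42.6 198.5] 81.4 58.099438692760465
top before rack 756 [597.4 148.2] [ 60.3 130.8] 4.7 86.01551209896806
top after bar 397 [ 493.  -275.5] [ 41.6 197.5] 86.3 58.63749280600494
top after rack 643 [637.7 150.6] [ 60.5 131.6] 4.0 85.73620482915922
scene before bar 451 [ 492.3 -272.5] [ 42.1 201.1] 82.2 58.88660216366526
scene before rack 498 [597.1 140.8] [ 61.3 129.9] 5.1 85.81384942534487
scene after bar 456 [ 493.1 -273.8] [ 42.3 199.7] 81.4 58.50781755232521
scene after rack 363 [639.2 130.1] [ 61.5 101.9] 3.4 85.58894101891535
```

View pics/end_top.png

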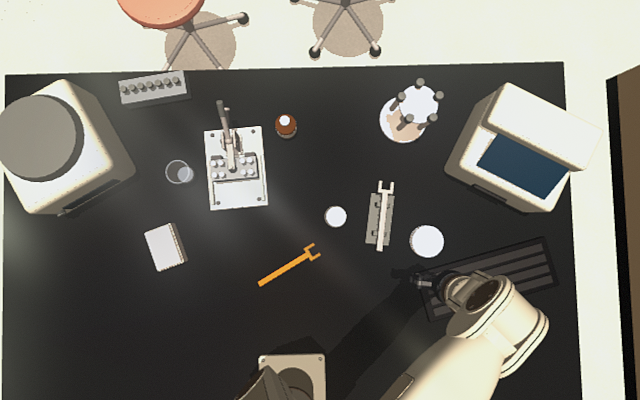

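View pics/end_scene.png

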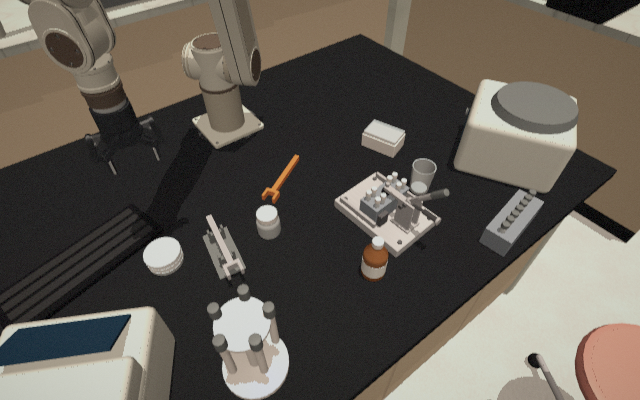

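```bash
python3 -c "
from workcell import bot
bot.job_done();print(bot.get_obs()['clock'])"
```

```text
the job is handed in; nothing more can be done
the job is handed in; nothing more can be done
```

I finished the job in the order asked and handed it in at about 22 s. No verdict is reported, so the results below come from my own checks.

- **Rack:** I pushed it with shut fingers until it stopped moving at about 15 N. The top camera then put its centre at dock x -14.9 mm, where home is -15. After the clamp locked it had not moved along the push direction.
- **Clamp:** I pushed the lever over using only the forked bar, with 9 to 14 N along the push. The last pictures show it leaning away from the robot, with the clamp arm and foot down on the rack's bridge. I judged it locked from the pictures and the lever's position, not from a clamp force reading.
- **Bar:** It is back in the cradle, let go, with its top at z 58 to 59 mm, the same as at the start.
- **Other things:** The other things on the bench look unmoved in the last pictures, and the arm ended clear of everything.

**Checks that disagreed:**
- The scene camera places things about 6 mm lower in y than the top camera. I used the wrist camera and fork-to-lever measurements within one picture instead.
- The last top-camera outline fit of the bar was about 5° and 10 mm off its starting pose. The scene camera put it within about 2 mm and 1°, and both pictures show the bar lying in its cradle as it did at the start, so I took the top fit as an outlier.

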